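# Sweep the jar lids into the tray

## Task

Sweep the three loose black jar lids across the desk into the open-fronted steel tray, until every lid lies flat and wholly inside it, with none sticking out of the open side. Only push them along the desk with the fingers: never pick up, lift or tip a lid. Leave the amber jar, the white dropper bottle and the cell counter alone.

Things in the scene. Friction and masses are not known exactly. Their poses are not given: they have to be found in the camera images.
- lid1: black plastic screw lid lying flat, a disc 46 mm across and 14 mm high, 15 g, loose; same as the other two. Origin at the centre of its underside, z up; its yaw means nothing
- lid2: black plastic screw lid lying flat, a disc 46 mm across and 14 mm high, 15 g, loose; same as the other two. Origin at the centre of its underside, z up; its yaw means nothing
- lid3: black plastic screw lid lying flat, a disc 46 mm across and 14 mm high, 15 g, loose; same as the other two. Origin at the centre of its underside, z up; its yaw means nothing
- tray: three-sided steel catch tray fixed to the desk, with no lip or step: lids slide in on the desk's own level. Inside 130 mm deep (its x) by 170 mm wide (its y), walls 4 mm thick and 30 mm high on the +x, +y and -y sides; the whole -x side is open. Origin at desk level in the centre of the inside, so the mouth is at x = -65 mm and the inner back face at x = +65 mm. It stands to the robot's left, mouth facing roughly right (-y of the world)
- jar: closed squat amber glass jar with its own metal lid on, upright, at most 54 mm across, 55 mm high, 120 g, loose, standing among the lids; to be left alone. Origin at the centre of its underside
- dropper: white dropper bottle, upright, 34 mm across, 70 mm high, 50 g, loose, beyond the lids; to be left alone. Origin at the centre of its underside
- counter: pale desktop cell counter with two rows of grey keys, fixed, 120 mm (its x) by 190 mm (its y), up to 70 mm high; to be left alone. Origin at the centre of its underside
Things that resemble listed ones, but are neither listed nor needed, are in the scene too. What is shaped like the lid3 but purple is not meant. Leave any pink look-alike of the lid1 alone.

How it is judged (in metres and radians):
At the end, for the whole second after the job is handed in: All three lids lie flat and at rest on the desk level inside the tray (tilt under 0.1 rad, underside within 4 mm of the desk), wholly inside the mouth line to within 4 mm; the jar and the dropper bottle stand upright within 15 mm of where they were (x of lid1 in the frame of tray between -0.046 and 0.048 m and y of lid1 in the frame of tray between -0.068 and 0.068 m and height (world z) of each of lid1, lid2, lid3 below 0.004 m and angle between each of lid1, lid2, lid3's own z axis and vertical below 0.1 rad and linear speed of each of lid1, lid2, lid3 below 0.01 m/s and x of lid2 in the frame of tray between -0.046 and 0.048 m and y of lid2 in the frame of tray between -0.068 and 0.068 m and x of lid3 in the frame of tray between -0.046 and 0.048 m and y of lid3 in the frame of tray between -0.068 and 0.068 m and distance of each of jar, dropper from where it was at the start of the episode below 0.015 m and angle between each of jar, dropper's own z axis and vertical below 0.15 rad); the robot touches nothing.
It fails at once if a lid is lifted or tipped (more than 10 mm up or 0.4 rad) (height (world z) of any of lid1, lid2, lid3 above 0.01 m or angle between any of lid1, lid2, lid3's own z axis and vertical above 0.4 rad).
It fails at once if the jar is pushed more than 15 mm, tipped or lifted (distance of jar from where it was at the start of the episode above 0.015 m or angle between jar's own z axis and vertical above 0.3 rad).
It fails at once if the dropper is pushed more than 15 mm, tipped or lifted (distance of dropper from where it was at the start of the episode above 0.015 m or angle between dropper's own z axis and vertical above 0.3 rad).
It fails at once if the cell counter is struck by the robot (over 5 N) (contact force between counter and the arm above 5 N or contact force between counter and the fingers above 5 N).
It also fails if it takes over 72 s, if anything falls off the work surface, if the arm or the gripper's body presses on something with over 40 N, if the wrist force passes 120 N, or if a joint passes its speed limit or range.

## Robot

A 6-joint arm with a two-finger parallel gripper is mounted at the origin on the work surface. World frame = base frame: x ahead of the robot, y to its left, z up, the work surface at z = 0. Lengths are in m, angles in degrees, forces in N, time in s.
With the tool pointing down it reaches from about 0.4 to 0.825 m from the base axis. Payload 7 kg.
Tool frame: the origin (TCP) lies midway between the tips of the shut fingers; the grasp point (between the pads) lies 19 mm behind it; x points along the fingers, z is the direction in which the jaws open and shut, and the axes are right-handed (so a half turn about x gives the same grasp; the last joint's range is limited). The gripper opens to 88 mm and grips with 3 to 60 N. Pads are 19 mm wide; open, the fingers measure 130 mm over their backs; the gripper's body (78 mm by 193 mm) begins 47 mm behind the grasp point.
Start: joints at [87.611, 20.546, 0.682, 0, -70.136, -16.507], TCP at [0.219, 0.639, 0.227] pointing down, gripper open.
Joint ranges: [-176.03, 176.03], [-82.01, 121.73], [-58.28, 71.71], [-173.87, 95.51], [-174.79, -0.11], [-173.66, 173.66]. Speed limits (degrees/s): [136.94, 136.94, 172.46, 180, 180, 180].

## Interface

Orientations are given as [roll, pitch, yaw] about the fixed x, y, z axes, in that order (R = Rz(yaw) Ry(pitch) Rx(roll)).
In Python, from plant import ctrl gives the robot as it stands. The module is installed in compiled form; this text tells all that it offers.
- The arm moves only by the tool servo_tool, never from a script. Its argument "deltas" is a list of rows, each a list of 3 entries, a list of its own where there are three numbers: the turn, a rotation vector about the tool's x, y, z in degrees, then the shift along the tool's x, y, z in cm, then the finger opening in cm, from 0 to 8.76. A call has 1 to 5 rows; each row is the pose to reach, as a shift and turn from the pose measured when the call began, along the tool's axes at that moment; what a row does not reach only later rows make up. A row lasts 1/10 s, in which the tool goes at most 50 mm and 8.59 degrees, less where a joint would pass 70% of its speed; a pose out of reach is approached as far as the arm can. A call with a gripper value outside its range is refused whole. The fingers move at their own pace and stop on an object; the grip force is fixed at half the most. Time passes only in rows, so rows that repeat a pose let the fingers close. It gives the time, the measured TCP pose, the force and the opening at its end, in the units of the state.
- ctrl.get_obs(): the state, without advancing time (a new reading comes with each control period).
- ctrl.snapshot(name): name is "side" or "top" or "wrist"; returns a dict with "image" (480x640x3 uint8, red, green, blue), "vertical_fov" (degrees; the focal length in pixels is half the picture's height over the tangent of half this angle, whatever the lens; pixels are square), "cx", "cy" (the principal point, pixels), "rvec" (rotation vector, rad) and "tvec" (3), from world to camera coordinates, as OpenCV has them. Camera axes: x right, y down, z forward; pixel columns grow to the right and rows downward; lengths in m; the calibration is good to about 2 mm. A picture is of the moment at which its call begins. There is no depth.
- ctrl.close_job(): hands the job in, once; it reports no verdict.
The state is a dict: "clock": time; "joint_pos": joint angles; "qvel": joint speeds; "tau": joint torques, N m; "tool_pos": TCP position; "orientation": TCP orientation; "force": force on the tool from outside, world axes, zero at the start; "moment": the same for the moment, N m; "opening": finger opening in m.
Only numpy, scipy, OpenCV 4.12 (cv2) and the standard library are available. Lean on these libraries where they do the work, as an engineer would, in place of code of your own. Each camera call takes 0.05 s, during which the arm holds its last target. There are 200 camera calls.

## Working session

There is one attempt and no reset: what is moved stays moved. The work goes in short steps, Python scripts to look and compute and a tool call to move; the robot and the scene stay as the last step left them, time stands still between calls to the robot, and variables do not carry over. Pictures are saved under pics/ and viewed, on a budget of 10 in all, crops included, one or two more only if the job needs it, and the job is handed in when it is done.

Besides the shell and the picture viewer there is one more tool, called after "Request:" as name(argument=value, ...), one argument or row to a line, values as JSON. servo_tool: Moves the arm, as the interface text tells. Its arguments: {"type":"object","properties":{"deltas":{"type":"array","items":{"type":"array"}}},"required":["deltas"]}

```bash
mkdir -p pics
cat > h.py <<'E'
import numpy as np, cv2
from plant import ctrl
def snap(n,save=None):
    s=ctrl.snapshot(n)
    if save: cv2.imwrite('pics/'+save,s['image'][:,:,::-1])
    return s
def ray(s,u,v,z=0.):
    f=240/np.tan(np.radians(s['vertical_fov'])/2)
    R=cv2.Rodrigues(np.array(s['rvec'],float))[0];t=np.array(s['tvec'],float).ravel()
    c=-R.T@t; d=R.T@np.array([(u-s['cx'])/f,(v-s['cy'])/f,1])
    return c+d*(z-c[2])/d[2]
E
python3 - <<'E'
from h import *
o=ctrl.get_obs();print(o)
a=snap('top','top0.png');b=snap('side','side0.png')
for s in(a,b):print(s['vertical_fov'],s['cx'],s['cy'],ray(s,320,240))
E
```

```text
{'clock': 0.0, 'joint_pos': array([ 8.76103861e+01,  2.05911397e+01,  6.34756080e-01, -1.93928446e-02,
       -7.01368788e+01, -1.65080389e+01]), 'qvel': array([-0.06343585,  0.05880493,  0.01430258, -0.08879449, -0.1340895 ,
        0.01137304]), 'tau': array([-3.78606856e-04, -5.82720709e+01,  2.93044299e+01,  6.99749932e+00,
        6.73436109e-03, -1.67593330e-04]), 'tool_pos': array([0.21847705, 0.63815106, 0.22563578]), 'orientation': array([   5.44897774,   89.90497189, -103.45527913]), 'force': array([ 0.55717721,  0.23736731, -0.49875656]), 'moment': array([ 0.04992205,  0.0015202 , -0.029641  ]), 'opening': 0.08749483203274604}
48.53299751081813 312.54358212088766 239.72438857417728 [ 0.5592462 -0.1352659  0.       ]
55.62823222864576 313.6716856486371 242.42744370063878 [ 0.55963327 -0.20868504  0.        ]
```

View pics/top0.png

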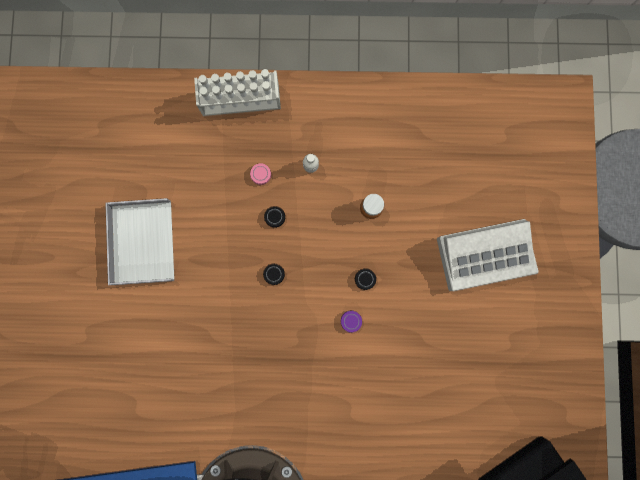

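View pics/side0.png

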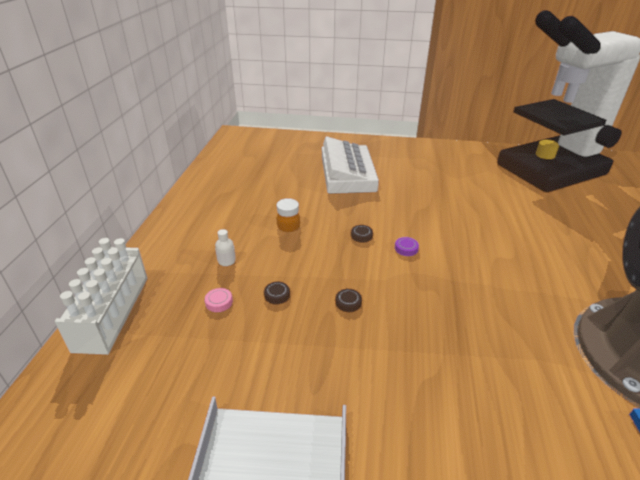

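The top view shows black lids at about (275,217), (274,274) and (366,279). The tray spans (107..174, 200..284) with its mouth to the right. The jar is at (373,205) and the dropper at (311,163). The side view agrees, and the pink (261,174) and purple (351,321) lids are decoys.

```bash
cat >> h.py <<'E'
def lids(s):
    g=s['image'].astype(int).max(2); m=((g<75)).astype(np.uint8); m=cv2.morphologyEx(m,cv2.MORPH_OPEN,np.ones((3,3)))
    out=[]
    n,_,st,ce=cv2.connectedComponentsWithStats(cv2.morphologyEx(m,cv2.MORPH_CLOSE,np.ones((7,7))))
    for i in range(1,n):
        if 150<st[i,4]<900: out.append((ce[i].round(1),st[i,2:].tolist(),ray(s,*ce[i],.009)[:2].round(4)))
    return out
E
python3 - <<'E'
from h import *
s=snap('top')
for l in lids(s):print(l)
for n,u,v,z in[('jar',373,205,.055),('drop',311,161,.06),('trayTL',109,201,.03),('TR',173,200,.03),('BR',174,283,.03),('BL',109,284,.03),('cntL',440,240,.04),('cntL2',453,290,.02),('pink',261,173,.014),('purple',351,321,.014)]:print(n,ray(s,u,v,z)[:2].round(4))
E
```

```text
(array([274.1, 217.3]), [21, 21, 331], array([ 0.6067, -0.0339]))
(array([610.8, 242.9]), [41, 27, 381], array([ 0.5623, -0.768 ]))
(array([273.5, 274.5]), [22, 21, 339], array([ 0.4815, -0.0356]))
(array([364.6, 279. ]), [21, 21, 339], array([ 0.475 , -0.2329]))
jar [ 0.6296 -0.2454]
drop [ 0.7209 -0.1131]
trayTL [0.6334 0.3222]
TR [0.6378 0.1839]
BR [0.4592 0.1739]
BL [0.4548 0.3122]
cntL [ 0.5593 -0.3894]
cntL2 [ 0.4544 -0.421 ]
pink [ 0.7039 -0.003 ]
purple [ 0.3848 -0.2041]
```

```bash
cat >> h.py <<'E'
from scipy.spatial.transform import Rotation as Ro
def Rt(): return Ro.from_euler('xyz',ctrl.get_obs()['orientation'],degrees=True).as_matrix()
def plan(x,y,z,sgn=1):
    R=Rt();p=np.array(ctrl.get_obs()['tool_pos'])
    T=np.array([[0,0,sgn],[0,sgn,0],[-1,0,0]],float)  # cols: tool x=-z, y=sgn*y, z=sgn*x
    print('det',np.linalg.det(T),'turn',Ro.from_matrix(R.T@T).as_rotvec(degrees=True).round(2),'shift cm',(R.T@(np.array([x,y,z])-p)*100).round(2))
E
python3 - <<'E'
from h import *
print(Rt().round(3))
for s in(1,-1):plan(.607,-.085,.12,s)
E
```

```text
[[-0.     0.946 -0.324]
 [-0.001 -0.324 -0.946]
 [-1.     0.     0.001]]
det 1.0 turn [-1.089e+02  6.000e-02  7.000e-02] shift cm [10.67 60.18 55.82]
det 1.0 turn [ 7.11e+01  6.00e-02 -6.00e-02] shift cm [10.67 60.18 55.82]
```

Request:
servo_tool(
  deltas=[
    [[71.1,0,0],[5,60.2,55.8],2.8],
    [[71.1,0,0],[5,60.2,55.8],2.8],
    [[71.1,0,0],[5,60.2,55.8],2.8],
    [[71.1,0,0],[5,60.2,55.8],2.8],
    [[71.1,0,0],[5,60.2,55.8],2.8],
  ],
)

```text
clock: 0.65
tool_pos: [0.3372, 0.4168, 0.2112]
orientation: [60.2, 89.9, -92.0]
force: [0.9, 0.4, 0.5]
opening: 0.0533
```

```bash
python3 -c "
from h import *
plan(.607,-.085,.12,-1);print(ctrl.get_obs()['joint_pos'].round(1))"
```

```text
det 1.0 turn [ 2.78e+01  1.00e-02 -5.00e-02] shift cm [ 9.16 56.97 -0.46]
[ 72.    8.1 -18.1   0.  -63.8 -44.2]
```

Request:
servo_tool(
  deltas=[
    [[27.8,0,0],[9,57,-0.5],2.8],
    [[27.8,0,0],[9,57,-0.5],2.8],
    [[27.8,0,0],[9,57,-0.5],2.8],
    [[27.8,0,0],[9,57,-0.5],2.8],
    [[27.8,0,0],[9,57,-0.5],2.8],
  ],
)

```text
clock: 1.15
tool_pos: [0.4541, 0.1994, 0.1725]
orientation: [122.2, 90.0, -57.8]
force: [0.9, 0.3, -0.2]
opening: 0.0281
```

```bash
python3 -c "
from h import *
plan(.607,-.085,.12,-1)"
```

```text
det 1.0 turn [-0.07 -0.02 -0.03] shift cm [  5.27  28.41 -15.33]
```

Now aligned with tool y = -world y and tool z = -world x.

Request:
servo_tool(
  deltas=[
    [[0,0,0],[5.2,28.4,-15.3],2.8],
    [[0,0,0],[5.2,28.4,-15.3],2.8],
    [[0,0,0],[5.2,28.4,-15.3],2.8],
    [[0,0,0],[5.2,28.4,-15.3],2.8],
    [[0,0,0],[5.2,28.4,-15.3],2.8],
  ],
)

```text
clock: 1.65
tool_pos: [0.5707, -0.0184, 0.1328]
orientation: [129.9, 90.0, -50.1]
force: [0.4, 1.3, 0.4]
opening: 0.028
```

Request:
servo_tool(
  deltas=[
    [[0,0,0],[0,7,-4],2.8],
    [[0,0,0],[0,7,-4],2.8],
    [[0,0,0],[0,7,-4],2.8],
  ],
)

```text
clock: 1.95
tool_pos: [0.6118, -0.0921, 0.1317]
orientation: [59.0, 89.9, -121.2]
force: [-0.5, 1.2, -0.7]
opening: 0.0275
```

```bash
python3 -c "
from h import *
plan(.606,-.08,.006,-1);s=snap('wrist','w1.png')"
```

```text
det 1.0 turn [-0.28  0.04 -0.07] shift cm [12.57 -1.22  0.57]
```

View pics/w1.png

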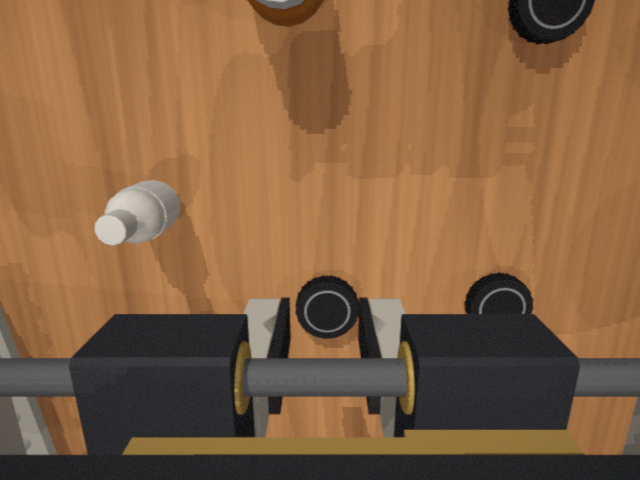

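The wrist view shows lid1 at (327,307), dropper at (140,215), lid2 at (499,303) and lid3 at (550,8). I'll check these against the map.

```bash
python3 -c "
from h import *
s=snap('wrist')
for u,v,z in[(327,307,.012),(499,303,.012),(112,230,.07),(165,200,.0),(550,5,.012)]:print(ray(s,u,v,z)[:2].round(4))
print(ray(s,327,307,.13),ctrl.get_obs()['tool_pos'])
R=cv2.Rodrigues(np.array(s['rvec']))[0];print(-R.T@np.array(s['tvec']))"
```

```text
[ 0.6088 -0.0364]
[ 0.4848 -0.0389]
[ 0.7248 -0.1116]
[ 0.721  -0.1132]
[ 0.4782 -0.23  ]
[ 0.60953669 -0.09481207  0.13      ] [ 0.61034328 -0.08936111  0.13206015]
[ 0.61055164 -0.17387337  0.28980044]
```

Request:
servo_tool(
  deltas=[
    [[-0.3,0,0],[4,-0.5,0.3],2.8],
    [[-0.3,0,0],[8,-0.5,0.3],2.8],
    [[-0.3,0,0],[10,-0.5,0.3],2.8],
    [[-0.3,0,0],[11.5,-0.5,0.3],2.8],
    [[-0.3,0,0],[12,-0.5,0.3],2.8],
  ],
)

```text
clock: 2.55
tool_pos: [0.6057, -0.0833, 0.0104]
orientation: [8.8, 89.8, -171.0]
force: [-0.5, -0.4, 0.3]
opening: 0.0278
```

Request:
servo_tool(
  deltas=[
    [[0,0,0],[0.4,0,0],2.8],
    [[0,0,0],[0.4,0,0],2.8],
  ],
)

```text
clock: 2.75
tool_pos: [0.6055, -0.0826, 0.0066]
orientation: [7.8, 89.8, -171.9]
force: [0.4, -0.4, 0.5]
opening: 0.0278
```

```bash
python3 -c "
from h import *
plan(.582,.248,.006,-1);print(ctrl.get_obs()['tool_pos'])"
```

```text
det 1.0 turn [ 0.24  0.23 -0.03] shift cm [  0.05 -33.07   2.21]
[ 0.60548528 -0.08263345  0.00662305]
```

Request:
servo_tool(
  deltas=[
    [[0,0,0],[0,-1,0],2.8],
    [[0,0,0],[0,-2,0],2.8],
    [[0,0,0],[0,-3.2,0.1],2.8],
    [[0,0,0],[0,-4.7,0.2],2.8],
    [[0,0,0],[0,-6.5,0.3],2.8],
  ],
)

```text
clock: 3.25
tool_pos: [0.6021, -0.0163, 0.0069]
orientation: [6.6, 89.8, -173.1]
force: [0.3, -0.1, 0.3]
opening: 0.0279
```

Request:
servo_tool(
  deltas=[
    [[0,0,0],[0,-2,0.15],2.8],
    [[0,0,0],[0,-4,0.3],2.8],
    [[0,0,0],[0,-6,0.45],2.8],
    [[0,0,0],[0,-8,0.6],2.8],
    [[0,0,0],[0,-10,0.75],2.8],
  ],
)

```text
clock: 3.75
tool_pos: [0.5939, 0.0856, 0.0071]
orientation: [4.4, 89.8, -175.3]
force: [0.5, 0.2, 0.8]
opening: 0.0282
```

```bash
python3 -c "
from h import *
plan(.582,.248,.006,-1)
for l in lids(snap('top')):print(l)"
```

```text
det 1.0 turn [ 0.27  0.19 -0.02] shift cm [  0.11 -16.25   1.12]
(array([ 32.4, 220. ]), [67, 35, 378], array([0.5921, 0.4964]))
(array([610.1, 242.9]), [41, 27, 356], array([ 0.5623, -0.7665]))
(array([273.5, 274.5]), [22, 21, 331], array([ 0.4814, -0.0356]))
(array([364.1, 279.8]), [21, 18, 276], array([ 0.4734, -0.232 ]))
```

Request:
servo_tool(
  deltas=[
    [[0,0,0],[0,-2,0.15],2.8],
    [[0,0,0],[0,-4,0.3],2.8],
    [[0,0,0],[0,-6,0.4],2.8],
    [[0,0,0],[0,-8,0.55],2.8],
    [[0,0,0],[0,-10,0.7],2.8],
  ],
)

```text
clock: 4.3
tool_pos: [0.5862, 0.1896, 0.0074]
orientation: [-8.8, 89.9, 171.6]
force: [0.4, 1.0, 0.5]
opening: 0.0281
```

Request:
servo_tool(
  deltas=[
    [[0,0,0],[0,-1.5,0.1],2.8],
    [[0,0,0],[0,-3,0.2],2.8],
    [[0,0,0],[0,-4.2,0.3],2.8],
    [[0,0,0],[0,-5,0.4],2.8],
    [[0,0,0],[0,-5.5,0.4],2.8],
  ],
)

```text
clock: 4.8
tool_pos: [0.5817, 0.2452, 0.0074]
orientation: [-5.2, 89.9, 175.2]
force: [0.1, -0.2, 0.8]
opening: 0.0276
```

```bash
python3 -c "
from h import *
plan(.582,.248,.006,-1);snap('side','s1.png')"
```

```text
det 1.0 turn [0.4  0.14 0.01] shift cm [ 0.14 -0.28 -0.04]
```

View pics/s1.png

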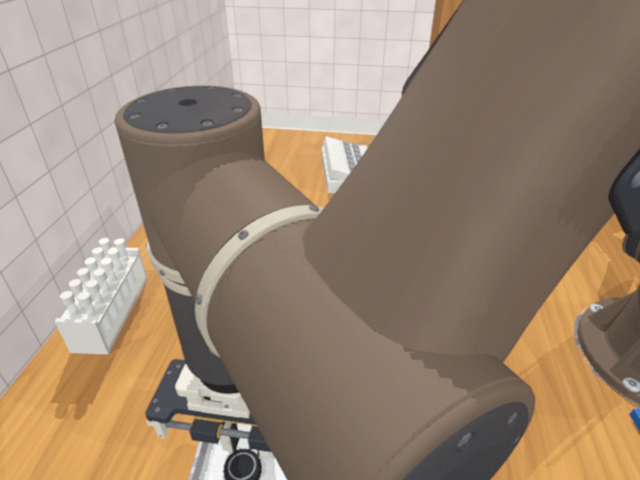

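The side view shows lid1 at (243,466) inside the tray, ahead of the fingers. I'll back off, lift and go to lid2.

Request:
servo_tool(
  deltas=[
    [[0,0,0],[0,2,0],2.8],
    [[0,0,0],[-1,4,0.5],2.8],
    [[0,0,0],[-5,7,2],2.8],
    [[0,0,0],[-9,11,4],2.8],
    [[0,0,0],[-9,15.5,6],2.8],
  ],
)

```text
clock: 5.35
tool_pos: [0.5282, 0.0968, 0.1005]
orientation: [-145.6, 89.7, 34.8]
force: [1.1, -0.0, -0.0]
opening: 0.0278
```

Request:
servo_tool(
  deltas=[
    [[0,0,0],[0,17.5,4],2.8],
    [[0,0,0],[0,17.5,4],2.8],
    [[0,0,0],[0,17.5,4],2.8],
    [[0,0,0],[0,17.5,4],2.8],
    [[0,0,0],[0,17.5,4],2.8],
  ],
)

```text
clock: 5.85
tool_pos: [0.4869, -0.0828, 0.1006]
orientation: [-143.7, 89.7, 36.4]
force: [1.0, 0.9, 0.6]
opening: 0.028
```

```bash
python3 -c "
from h import *
plan(.4835,-.085,.008,-1);print(ctrl.get_obs()['tool_pos'])
s=snap('side');print(ray(s,243,466,.012))
for l in lids(snap('top')):print(l)"
```

```text
det 1.0 turn [ 0.13 -0.22  0.16] shift cm [9.25 0.24 0.38]
[ 0.48691612 -0.08281055  0.10056956]
[0.58048677 0.2715292  0.012     ]
(array([134.4, 228.1]), [19, 18, 283], array([0.5778, 0.2715]))
(array([614. , 240.9]), [41, 19, 219], array([ 0.5668, -0.775 ]))
(array([114.9, 258.7]), [90, 24, 432], array([0.5102, 0.3104]))
(array([363.4, 280. ]), [21, 18, 255], array([ 0.4729, -0.2305]))
(array([290.7, 311.4]), [44, 35, 814], array([ 0.4028, -0.0745]))
(array([245.5, 472.6]), [67, 20, 795], array([0.0675, 0.013 ]))
```

Request:
servo_tool(
  deltas=[
    [[0,0,0],[4,0.2,0.4],2.8],
    [[0,0,0],[7,0.2,0.4],2.8],
    [[0,0,0],[8.7,0.2,0.4],2.8],
    [[0,0,0],[9.3,0.2,0.4],2.8],
    [[0,0,0],[9.3,0.2,0.4],2.8],
  ],
)

```text
clock: 6.45
tool_pos: [0.4847, -0.0817, 0.0071]
orientation: [-142.8, 89.8, 37.5]
force: [-0.3, 0.1, 1.0]
opening: 0.0282
```

Request:
servo_tool(
  deltas=[
    [[0,0,0],[0,-1,0],2.8],
    [[0,0,0],[0,-2,0],2.8],
    [[0,0,0],[0,-3.2,-0.1],2.8],
    [[0,0,0],[0,-4.7,-0.2],2.8],
    [[0,0,0],[0,-6.5,-0.35],2.8],
  ],
)

```text
clock: 6.95
tool_pos: [0.4882, -0.0153, 0.008]
orientation: [-146.9, 89.7, 33.4]
force: [0.6, -0.4, 0.1]
opening: 0.0282
```

Request:
servo_tool(
  deltas=[
    [[0,0,0],[0,-2,-0.2],2.8],
    [[0,0,0],[0,-4,-0.35],2.8],
    [[0,0,0],[0,-6,-0.5],2.8],
    [[0,0,0],[0,-8,-0.7],2.8],
    [[0,0,0],[0,-10,-0.85],2.8],
  ],
)

```text
clock: 7.45
tool_pos: [0.4964, 0.0868, 0.009]
orientation: [-147.5, 89.6, 32.9]
force: [-0.2, -0.1, -0.6]
opening: 0.028
```

```bash
python3 -c "
from h import *
plan(.507,.245,.006,-1);print(ctrl.get_obs()['tool_pos'])"
```

```text
det 1.0 turn [ 0.35 -0.33  0.21] shift cm [  0.37 -15.81  -1.15]
[0.49641291 0.08678106 0.00902783]
```

Request:
servo_tool(
  deltas=[
    [[0.3,-0.3,0.2],[0.1,-2,-0.15],2.8],
    [[0.3,-0.3,0.2],[0.2,-4,-0.3],2.8],
    [[0.3,-0.3,0.2],[0.2,-6,-0.45],2.8],
    [[0.3,-0.3,0.2],[0.3,-8,-0.6],2.8],
    [[0.3,-0.3,0.2],[0.3,-10,-0.7],2.8],
  ],
)

```text
clock: 7.95
tool_pos: [0.5027, 0.1888, 0.007]
orientation: [-148.2, 89.9, 31.9]
force: [0.6, -0.8, 0.2]
opening: 0.0279
```

Request:
servo_tool(
  deltas=[
    [[0,0,0],[0,-1.5,-0.1],2.8],
    [[0,0,0],[0,-3,-0.2],2.8],
    [[0,0,0],[0,-4.2,-0.3],2.8],
    [[0,0,0],[0,-5,-0.4],2.8],
    [[0,0,0],[0,-5.3,-0.4],2.8],
  ],
)

```text
clock: 8.45
tool_pos: [0.5068, 0.2425, 0.0069]
orientation: [-149.7, 89.9, 30.4]
force: [0.4, -0.4, -0.1]
opening: 0.0281
```

Request:
servo_tool(
  deltas=[
    [[0,0,0],[0,2,0],2.8],
    [[0,0,0],[-1,4,0],2.8],
    [[0,0,0],[-5,7,0],2.8],
    [[0,0,0],[-9,11,0.4],2.8],
    [[0,0,0],[-9,15.5,0.8],2.8],
  ],
)

```text
clock: 8.95
tool_pos: [0.5012, 0.0867, 0.1016]
orientation: [-155.7, 89.5, 24.4]
force: [2.3, -0.8, -0.6]
opening: 0.0286
```

```bash
python3 -c "
from h import *
plan(.47,-.287,.10,-1);print(ctrl.get_obs()['tool_pos'])"
```

```text
det 1.0 turn [ 0.19 -0.46  0.21] shift cm [-0.   37.36  3.24]
[0.50117314 0.08672352 0.10158531]
```

Request:
servo_tool(
  deltas=[
    [[0,-0.4,0.2],[0,36.7,3.2],2.8],
    [[0,-0.4,0.2],[0,36.7,3.2],2.8],
    [[0,-0.4,0.2],[0,36.7,3.2],2.8],
    [[0,-0.4,0.2],[0,36.7,3.2],2.8],
    [[0,-0.4,0.2],[0,36.7,3.2],2.8],
  ],
)

```text
clock: 9.45
tool_pos: [0.4779, -0.1648, 0.0999]
orientation: [-173.2, 89.9, 6.9]
force: [2.6, -0.2, 0.2]
opening: 0.0277
```

Request:
servo_tool(
  deltas=[
    [[0,0,0],[0,11.8,1],2.8],
    [[0,0,0],[0,11.8,1],2.8],
    [[0,0,0],[0,11.8,1],2.8],
    [[0,0,0],[0,11.8,1],2.8],
  ],
)

```text
clock: 9.85
tool_pos: [0.4658, -0.2866, 0.1003]
orientation: [-175.0, 89.9, 4.8]
force: [0.7, 0.7, -0.4]
opening: 0.0282
```

```bash
python3 -c "
from h import *
plan(.468,-.28,.007,-1);print(ctrl.get_obs()['tool_pos'])
snap('wrist','w2.png');s=snap('top','t2.png')
for l in lids(s):print(l)"
```

```text
det 1.0 turn [-0.19 -0.09  0.01] shift cm [ 9.33 -0.66 -0.21]
[ 0.46576357 -0.28659636  0.10026878]
(array([134.4, 228.1]), [19, 18, 280], array([0.578 , 0.2714]))
(array([614.3, 240.9]), [41, 19, 197], array([ 0.5668, -0.7758]))
(array([134.1, 262.4]), [19, 18, 269], array([0.5027, 0.2683]))
```

View pics/t2.png

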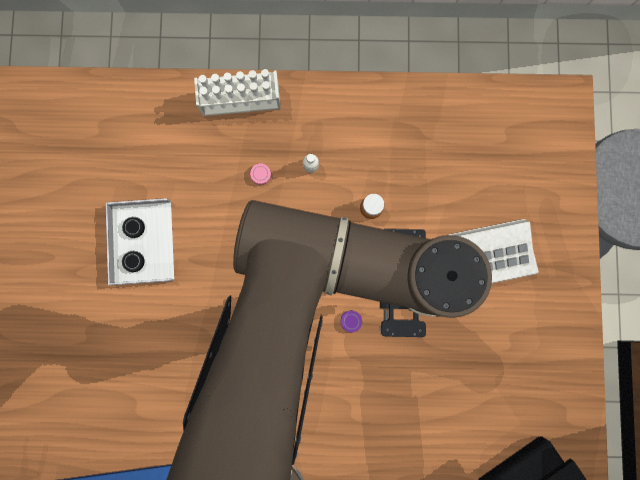

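View pics/w2.png

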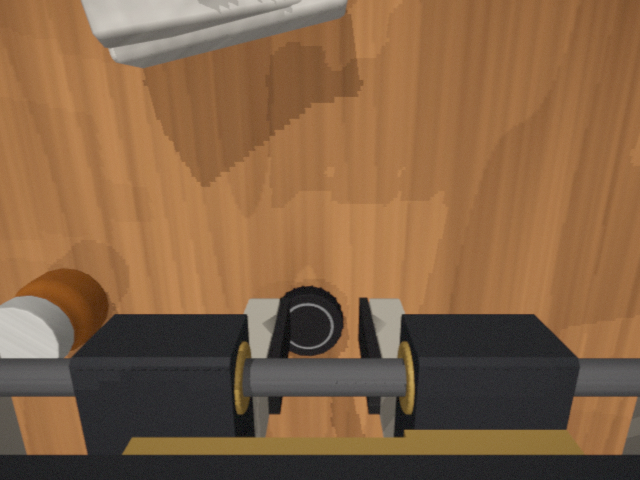

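Lids 1 and 2 sit in the tray at (134,228) and (134,262). In the wrist view lid3 is at (309,321), with the jar well left at (45,320) and the counter far ahead.

```bash
python3 -c "
from h import *
s=snap('wrist');print(ray(s,309,321,.012))"
```

```text
[ 0.47639027 -0.23554712  0.012     ]
```

Request:
servo_tool(
  deltas=[
    [[0,0,0],[4,-0.4,-0.3],2.8],
    [[0,0,0],[7,-0.5,-0.3],2.8],
    [[0,0,0],[8.7,-0.5,-0.4],2.8],
    [[0,0,0],[9.3,-0.5,-0.4],2.8],
    [[0,0,0],[9.3,-0.5,-0.4],2.8],
  ],
)

```text
clock: 10.5
tool_pos: [0.4708, -0.2776, 0.007]
orientation: [-135.7, 89.9, 44.4]
force: [-0.7, -0.7, -0.7]
opening: 0.0278
```

```bash
python3 -c "
from h import *
plan(.54,.205,.006,-1)"
```

```text
det 1.0 turn [ 0.09 -0.04  0.04] shift cm [  0.14 -48.25  -7.  ]
```

Request:
servo_tool(
  deltas=[
    [[0,0,0],[0,-0.8,-0.3],2.8],
    [[0,0,0],[0,-1.6,-0.5],2.8],
    [[0,0,0],[0,-2.8,-0.7],2.8],
    [[0,0,0],[0,-4.3,-0.9],2.8],
    [[0,0,0],[0,-6.2,-1.1],2.8],
  ],
)

```text
clock: 11.0
tool_pos: [0.4822, -0.2145, 0.0077]
orientation: [-164.4, 89.9, 15.7]
force: [-0.2, -0.5, 0.2]
opening: 0.0284
```

Request:
servo_tool(
  deltas=[
    [[0,0,0],[0,-2,-0.25],2.8],
    [[0,0,0],[0,-4,-0.5],2.8],
    [[0,0,0],[0,-6,-0.75],2.8],
    [[0,0,0],[0,-8,-1],2.8],
    [[0,0,0],[0,-10,-1.3],2.8],
  ],
)

```text
clock: 11.5
tool_pos: [0.4953, -0.1127, 0.0085]
orientation: [-166.9, 89.8, 13.2]
force: [0.2, 0.1, -0.0]
opening: 0.028
```

Request:
servo_tool(
  deltas=[
    [[0,0,0],[0,-2,-0.25],2.8],
    [[0,0,0],[0,-4,-0.5],2.8],
    [[0,0,0],[0,-6,-0.75],2.8],
    [[0,0,0],[0,-8,-1],2.8],
    [[0,0,0],[0,-10,-1.3],2.8],
  ],
)

```text
clock: 12.0
tool_pos: [0.5082, -0.011, 0.0092]
orientation: [-164.3, 89.8, 15.8]
force: [-0.1, -0.9, 0.2]
opening: 0.0279
```

```bash
python3 -c "
from h import *
plan(.54,.205,.006,-1)"
```

```text
det 1.0 turn [ 0.15 -0.24  0.07] shift cm [  0.36 -21.59  -3.24]
```

Request:
servo_tool(
  deltas=[
    [[0,-0.2,0.1],[0.1,-2,-0.3],2.8],
    [[0,-0.2,0.1],[0.2,-4,-0.6],2.8],
    [[0,-0.2,0.1],[0.2,-6,-0.9],2.8],
    [[0,-0.2,0.1],[0.3,-8,-1.2],2.8],
    [[0,-0.2,0.1],[0.3,-10,-1.5],2.8],
  ],
)

```text
clock: 12.5
tool_pos: [0.5228, 0.0909, 0.007]
orientation: [176.7, 89.9, -3.1]
force: [0.9, 0.4, -0.3]
opening: 0.0282
```

Request:
servo_tool(
  deltas=[
    [[0,0,0],[0,-2,-0.3],2.8],
    [[0,0,0],[0,-4,-0.6],2.8],
    [[0,0,0],[0,-6,-0.9],2.8],
    [[0,0,0],[0,-7.5,-1.2],2.8],
    [[0,0,0],[0,-9,-1.4],2.8],
  ],
)

```text
clock: 13.0
tool_pos: [0.5366, 0.1823, 0.0071]
orientation: [176.7, 89.9, -3.1]
force: [-0.5, 0.2, -0.2]
opening: 0.0282
```

```bash
python3 -c "
from h import *
plan(.54,.208,.006,-1)"
```

```text
det 1.0 turn [ 0.21 -0.09 -0.  ] shift cm [ 0.11 -2.57 -0.35]
```

Request:
servo_tool(
  deltas=[
    [[0,0,0],[0,-0.8,-0.1],2.8],
    [[0,0,0],[0,-1.5,-0.2],2.8],
    [[0,0,0],[0,-2.1,-0.3],2.8],
    [[0,0,0],[0,-2.5,-0.3],2.8],
    [[0,0,0],[0,-2.5,-0.3],2.8],
  ],
)

```text
clock: 13.5
tool_pos: [0.5396, 0.2075, 0.0071]
orientation: [-179.9, 89.9, 0.3]
force: [0.3, 0.0, -0.0]
opening: 0.0279
```

Request:
servo_tool(
  deltas=[
    [[0,0,0],[0,2,0],2.8],
    [[0,0,0],[-1,4,0],2.8],
    [[0,0,0],[-5,7,0],2.8],
    [[0,0,0],[-9,11,0],2.8],
    [[0,0,0],[-13,15.5,0],2.8],
  ],
)

```text
clock: 14.0
tool_pos: [0.5393, 0.0623, 0.1281]
orientation: [-178.4, 89.9, 1.7]
force: [1.4, 0.6, 0.1]
opening: 0.0281
```

Request:
servo_tool(
  deltas=[
    [[0,0,0],[0,15,0],2.8],
    [[0,0,0],[0,15,0],2.8],
    [[0,0,0],[0,15,0],2.8],
    [[0,0,0],[0,15,0],2.8],
    [[0,0,0],[0,15,0],2.8],
  ],
)

```text
clock: 14.5
tool_pos: [0.5387, -0.0905, 0.1286]
orientation: [-175.9, 89.9, 4.1]
force: [-0.2, 0.7, 0.0]
opening: 0.0284
```

```bash
python3 -c "
from h import *
s=snap('top','t3.png');print(ctrl.get_obs()['tool_pos'])
for l in lids(s):print(l)
for u,v,z in [(373,205,.055),(311,161,.06)]:print(ray(s,u,v,z)[:2])"
```

```text
[ 0.53912532 -0.08917333  0.12858236]
(array([614.1, 240.8]), [41, 19, 200], array([ 0.567 , -0.7754]))
(array([244.4, 473.2]), [64, 19, 689], array([0.0663, 0.0151]))
[ 0.62957024 -0.24536017]
[ 0.72091814 -0.11310687]
```

View pics/t3.png

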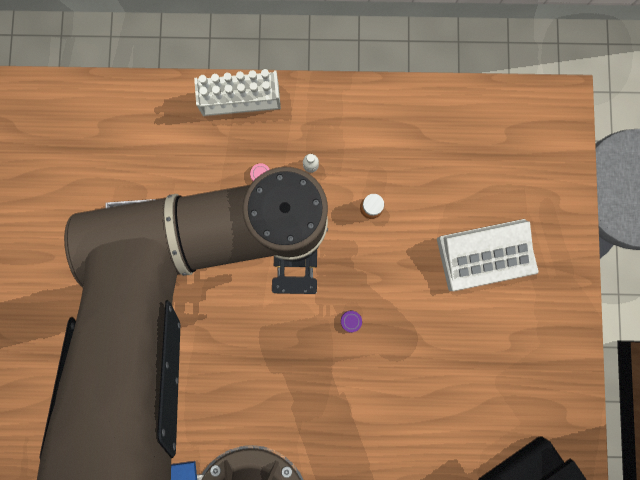

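The arm hides the tray here. The jar and dropper haven't moved. I'll move further right and look again.

Request:
servo_tool(
  deltas=[
    [[0,0,0],[-3,20,3],2.8],
    [[0,0,0],[-3,20,3],2.8],
    [[0,0,0],[-3,20,3],2.8],
    [[0,0,0],[-3,20,3],2.8],
    [[0,0,0],[-3,20,3],2.8],
  ],
)

```text
clock: 15.05
tool_pos: [0.5088, -0.2924, 0.1594]
orientation: [167.1, 89.8, -13.0]
force: [-0.8, 1.1, -0.6]
opening: 0.0282
```

```bash
python3 -c "
from h import *
s=snap('top','t4.png');cv2.imwrite('pics/t4c.png',cv2.resize(s['image'][150:330,60:420,::-1],None,fx=2,fy=2))
for l in lids(s):print(l)"
```

```text
(array([134.5, 228.2]), [19, 18, 285], array([0.5777, 0.2711]))
(array([142.3, 254.9]), [36, 32, 568], array([0.5193, 0.2512]))
(array([308.6, 379.4]), [35, 155, 545], array([ 0.2604, -0.1155]))
```

View pics/t4c.png

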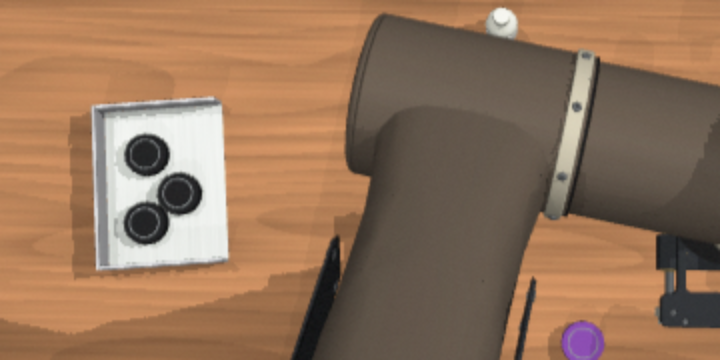

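All three lids lie flat in the tray, at crop positions (146,155), (146,222) and (180,193). The outermost one is about 25 mm inside the mouth line, so I'm handing in.

```bash
python3 -c "
from h import *
s=snap('top')
for l in lids(s):print(l[2])
print(abs(ctrl.get_obs()['qvel']).max());ctrl.close_job()"
```

```text
[0.5776 0.2711]
[0.5193 0.2511]
[ 0.2599 -0.1135]
2.495330723513196
the job is handed in; nothing more can be done
```

I swept the three black lids one at a time along the desk into the tray, with the fingers held 28 mm apart as a cradle. Then I backed the gripper off, moved it clear and handed the job in at about 15 s.

- **Lids:** The last top view shows all three lying flat in the tray, at about (0.578, 0.271), (0.503, 0.268) and (0.54, 0.234) m. The outermost lid's edge is about 25 mm inside the mouth line. Lid3 touched lid2 in the view, so their positions came from one merged outline; the margins are large.
- **Left alone:** In the top view after the last push, the jar, dropper and counter appeared at their starting pixels, checked by eye. The pink and purple look-alikes showed no movement either. I did not re-check the jar after moving the arm clear, because the arm hid it in the final picture.
- **Forces:** The wrist force in the move reports stayed under about 3 N.
- **Arm motion:** My last reading still showed a joint moving at 2.5 degrees/s as the arm settled in free space. It was touching nothing.

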